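# Close the sand-core box without a knock

### The job

The lid of the plywood core box stands open, leaning back. With a fingertip, tip it forward past its balance, catch it from below on a finger part way down as it falls, and lower it slowly until it is fully shut: the sand cores inside chip if the lid is let drop. Use only light touches, do not grip the lid or lift anything, and leave the cores and the things around the box where they stand.

Things in the scene. Friction and masses are not known exactly. Their poses are not given: they have to be found in the camera images.
- core_box: Open plywood box, 120 (x) x 190 (y) mm, rim 78 mm up, 8 mm walls; it stands firmly and does not slide. Origin: centre of its underside, on the table. Its -x side is the front, roughly towards the robot; the lid is hinged along the back. Three cells side by side (along y), floor 11 mm up, each hold one standing sand core, at most 62 mm tall.
- core_box_lid (a joint): Lid angle, rad: 0 shut (level on the rim), 1.57 upright, 1.92 fully open on its stop, leaning back (it starts near there). The lid weighs about 0.45 kg. Damped hinge, no spring: above 1.57 it falls back open, below it falls shut of itself, slowly at first (some 3 s from 0.1 rad past upright), at up to about 0.9 rad/s when level, from whatever height.
- lid_hinge (a point): Middle of the hinge pin: 64 mm behind the box's origin (its +x) and 80 mm above the table. The lid turns about the box's y axis through this point. The lid's underside lies 2 mm inside the pin, its outer face 8 mm outside.
- lid_edge (a point): Middle of the lid's front edge (uppermost when open), half way through its 10 mm thickness, 148 mm from the pin. The lid is a plain panel 190 mm wide (y). Axes turn with it: x along the lid to the hinge, z out of its outer face (up when shut). Shut, its underside is 78 mm up and this edge overhangs the box's front by 24 mm, so a finger fits beneath until it is down.
- core_1: Sand core standing in a cell of the box, 38 mm wide, 62 mm tall; origin at the centre of its underside.
- core_3: Sand core standing in a cell of the box, 44 mm wide, 55 mm tall; origin at the centre of its underside.
- core_5: Sand core standing in a cell of the box, 48 mm wide, 50 mm tall; origin at the centre of its underside.
- core_2: Bystander: sand core 42 mm wide, 70 mm tall, standing on the table left of the box; origin at its underside.
- core_4: Bystander: sand core 28 mm wide, 78 mm tall, standing on the table left of the box; origin at its underside.
- scraper: Bystander: scraper with a wooden handle, 54x188x24 mm, lying right of the box; origin at the centre of its underside.
- marker_pen: Bystander: marker pen 18x126x18 mm lying left of the box; origin at the centre of its underside.
Things that resemble listed ones, but are neither listed nor needed, are in the scene too. Leave any blue look-alike of the core_1 alone.

How it is judged (in metres and radians):
On the way, in this order (a step that is already met when the one before it is completed fails the run):
1. the lid is tipped forward past upright (value of joint core_box_lid below 1.5 rad), for 0.05 s.
2. the falling lid is caught and borne by the fingers, part way down (value of joint core_box_lid between 0.12 and 1.15 rad and velocity of joint core_box_lid above -0.3 rad/s and contact force between the fingers and core_box above 0.3 N), for 0.2 s.
At the end, for the whole second after the job is handed in: The lid is shut on the rim (angle under 0.015 rad, about 2 mm at the front edge) and at rest, the three cores inside stand upright (within 0.15 rad) and within 12 mm of where they were, and the loose things around are within 15 mm of where they were (value of joint core_box_lid below 0.015 rad and velocity of joint core_box_lid above -0.05 rad/s and angle between each of core_1, core_3, core_5's own z axis and vertical below 0.15 rad and distance of each of core_1, core_3, core_5 from where it was at the start of the episode below 0.012 m and distance of each of core_2, core_4, scraper, marker_pen from where it was at the start of the episode below 0.015 m); the robot touches nothing.
It fails at once if the lid comes down faster than 0.5 rad/s (70 mm/s at its front edge) as it nears shutting; only the last 7 mm at the front edge may drop (value of joint core_box_lid between 0.05 and 0.25 rad and velocity of joint core_box_lid below -0.5 rad/s).
It fails at once if the lid is gripped between the fingers (contact force between the fingers and core_box above 2 N and z of the grasp point in the frame of lid_edge between -0.007 and 0.007 m and x of the grasp point in the frame of lid_edge between -0.005 and 0.148 m and y of the grasp point in the frame of lid_edge between -0.1 and 0.1 m).
It fails at once if the box or its lid is pushed with more than 20 N (contact force between any of the arm, the fingers and core_box above 20 N).
It fails at once if a core in the box is shifted more than 12 mm, lifted or toppled (distance of any of core_1, core_3, core_5 from where it was at the start of the episode above 0.012 m).
It fails at once if a bystander is moved more than 15 mm (distance of any of core_2, core_4, scraper, marker_pen from where it was at the start of the episode above 0.015 m).
It also fails if it takes over 48 s, if anything falls off the work surface, if the arm or the gripper's body presses on something with over 40 N, if the wrist force passes 120 N, or if a joint passes its speed limit or range.

### The arm

A 7-joint arm with a two-finger parallel gripper is mounted at the origin on the work surface; the furniture and walls round the work are solid. World frame = base frame: x ahead of the robot, y to its left, z up, the work surface at z = 0. Lengths are in mm, angles in rad, forces in N, time in s.
With the tool pointing down it reaches from about 400 to 850 mm from the base axis. Payload 6.9 kg.
Tool frame: the origin (TCP) lies at the centre of the arm's flange, where the gripper is bolted on; the fingertips stand 173 mm ahead of it and the grasp point (between the pads) lies 155 mm ahead of it (manip.grip_point_offset is the distance from the TCP to the grasp point, in mm); y points along the fingers, z is the direction in which the jaws open and shut, and the axes are right-handed (so a half turn about y gives the same grasp; the last joint's range is limited). The gripper opens to 85 mm and grips with 20 to 120 N. Pads are 22 mm wide; open, the fingers measure 114 mm over their backs; the gripper's body (76 mm by 85 mm) begins 54 mm behind the grasp point. The pads swing forward as they close: fully open they stand 13 mm farther back than shut.
Start: joints at [1.444, 0.507, -0.238, 1.5, 0.126, 1.149, -0.155], TCP at [143.551, -608.285, 404.675] pointing down, gripper open.
Joint ranges: [-3.08, 3.08], [-0.24, 2.05], [-1.43, 1.35], [0, 2.5], [-1.52, 4.66], [0.17, 1.96], [-2.89, 2.89]. Speed limits (rad/s): [2.39, 2.39, 3.14, 3.14, 3.14, 3.14, 3.14].

### API

Orientations are given as a unit quaternion [w, x, y, z].
In Python, from bench import telemetry, viewer, manip, finder gives the robot as it stands. The module is installed in compiled form; this text tells all that it offers.
- The arm moves only by the shell command python3 -m creep 'ROWS' [OPENING] [FORCE]. ROWS is a JSON object of lists of equal length, an entry for each row: "offset": the shift along the world's x, y, z in m, a list of three; "delta_rot": the turn, a rotation vector about the world's x, y, z in rad, a list of three. In form: {"offset": [[x, y, z], ...], "delta_rot": [[ax, ay, az], ...]}. A call has 1 to 10 rows; each row shifts and turns the commanded pose from where the row before left it; what a row does not reach is not made up. A row lasts 1/10 s, in which the tool goes at most 50 mm and 8.59 degrees, less where a joint would pass 70% of its speed; a pose out of reach is approached as far as the arm can. A call is refused whole if a number of a shift passes 0.05 or a number of a turn 0.15, either way. A call with a gripper value outside its range is refused whole. OPENING is the finger opening in m, from 0 to 0.0854, set as the call begins (- or left out, the last holds). The fingers move at their own pace and stop on an object; FORCE is the grip in N (left out, the last holds). Time passes only in rows, so rows that do not move let the fingers close. It gives the time, the measured TCP pose, the force and the opening at its end, in the units of the state.
- telemetry.read_state(): the state, without advancing time (a new reading comes with each control period).
- viewer.get_image(name): name is "scene" or "side" or "wrist"; returns the picture (420x560x3 uint8, red, green, blue); there is no depth.
- viewer.camera_info(name): a dict with "K" (3x3 intrinsics, pixels), "dist_coeffs" ([k1, k2, p1, p2, k3] as OpenCV has them; the pictures are not rectified), "rvec" (rotation vector, rad) and "tvec" (3), from world to camera coordinates, as OpenCV has them; the wrist camera has in their place "tool_from_camera" (4x4, takes a point from camera to tool coordinates, whose origin is the TCP and whose axes are the tool frame's). Camera axes: x right, y down, z forward; pixel columns grow to the right and rows downward; lengths in mm; the calibration is good to about 2 mm. A picture is of the moment at which its call begins: read the wrist's pose just before it. camera_info takes no time and is no camera call.
- manip.job_done(): hands the job in, once; it reports no verdict.
Trained networks look in the newest picture that a camera, given by its name, has taken for a name from the list of things; names that differ only in an ending like _2 or _b are one class to them, and where a whole thing is asked for, a point or a joint stands for the part that bears it (a point fixed in the world has none). Each returns a list of dicts, best first, with "confidence" (0 to 1); they miss things now and then, are a little off and sometimes report something else, mostly with a low value. They report only what shows in the picture. A call takes as long as a camera call. They do not tell look-alikes from the thing itself.
- finder.cut_out(camera, thing): "pixels" (420x560 bool, what is visible of it) and "at" ([row, column] in pixels, amid what is visible of it).
The state is a dict: "time": time; "qpos": joint angles; "dq": joint speeds; "effort": joint torques, N m; "tool_pos": TCP position; "orientation": TCP orientation; "wrist_force": force on the tool from outside, world axes, zero at the start; "wrist_torque": the same for the moment, N m; "opening": finger opening in mm.
Only numpy, scipy, OpenCV 4.12 (cv2) and the standard library are available. Lean on these libraries where they do the work, as an engineer would, in place of code of your own. Each camera call takes 0.05 s, during which the arm holds its last target.

## Working session

There is one attempt and no reset: what is moved stays moved. The work goes in short steps, Python scripts to look and compute and a shell command to move; the robot and the scene stay as the last step left them, time stands still between calls to the robot, and variables do not carry over. Pictures are saved under pics/ and viewed, and the job is handed in when it is done.

```bash
mkdir -p pics; cat > h.py <<'E'
import numpy as np, cv2
from bench import telemetry, viewer, manip, finder
def save(n,img): cv2.imwrite('pics/'+n+'.png',img[:,:,::-1])
E
python3 - <<'E'
from h import *
np.set_printoptions(precision=4,suppress=True)
s=telemetry.read_state(); print({k:np.round(v,4) for k,v in s.items()})
print(manip.grip_point_offset)
for n in ['scene','side','wrist']:
    im=viewer.get_image(n); save(n+'0',im); print(n,viewer.camera_info(n))
E
```

```text
{'time': np.float64(0.0), 'qpos': array([ 1.4445,  0.5084, -0.2375,  1.5012,  0.1257,  1.1489, -0.1548]), 'dq': array([ 0.0012,  0.0006,  0.0011, -0.0006,  0.0004, -0.0014,  0.0002]), 'effort': array([  0.0001, -62.0595,  -2.1858, -24.9648,   0.0129,   0.012 ,
        -0.    ]), 'tool_pos': array([ 143.4638, -608.1123,  403.7935]), 'orientation': array([ 0.0817, -0.0818,  0.703 , -0.7017]), 'wrist_force': array([-0.0564, -0.3431,  0.8541]), 'wrist_torque': array([-0.0224,  0.0017, -0.0139]), 'opening': np.float64(85.2586)}
154.70000000000002
scene {'K': array([[409.2612,   0.    , 282.7514],
       [  0.    , 409.2612, 207.0286],
       [  0.    ,   0.    ,   1.    ]]), 'dist_coeffs': array([0.0315, 0.    , 0.    , 0.    , 0.    ]), 'rvec': array([ 2.1618, -0.8832,  0.3891]), 'tvec': array([-436.1812,  307.1599,  679.7299])}
side {'K': array([[539.936 ,   0.    , 277.0237],
       [  0.    , 539.936 , 209.4498],
       [  0.    ,   0.    ,   1.    ]]), 'dist_coeffs': array([-0.2131,  0.    ,  0.    ,  0.    ,  0.    ]), 'rvec': array([ 2.3006,  1.362 , -0.368 ]), 'tvec': array([-217.2978, -387.1389, 1755.7791])}
wrist {'K': array([[329.1491,   0.    , 281.6623],
       [  0.    , 329.1491, 208.3767],
       [  0.    ,   0.    ,   1.    ]]), 'dist_coeffs': array([-0.0776,  0.    ,  0.    ,  0.    ,  0.    ]), 'tool_from_camera': array([[ -0.0003,   0.9629,   0.27  , -68.2038],
       [ -0.0015,  -0.27  ,   0.9629,  31.9722],
       [  1.    ,  -0.0001,   0.0015,  -0.7748],
       [  0.    ,   0.    ,   0.    ,   1.    ]])}
```

View pics/scene0.png

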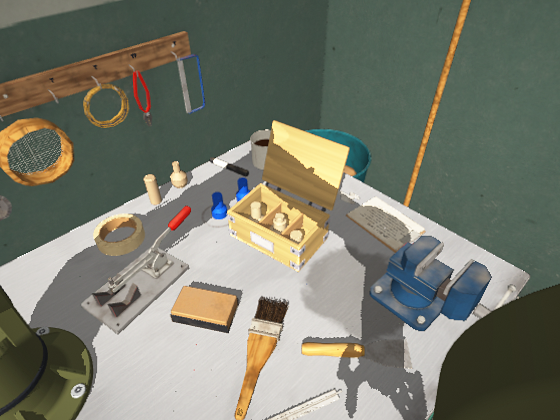

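View pics/side0.png

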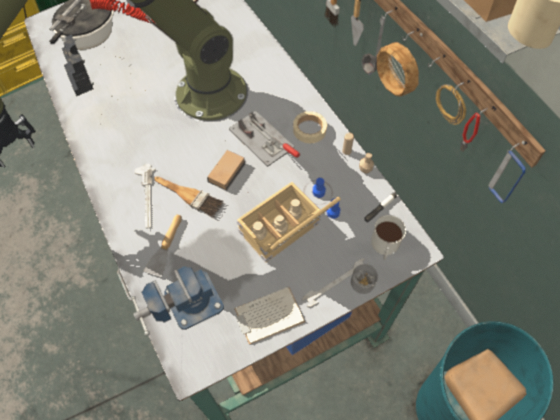

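View pics/wrist0.png

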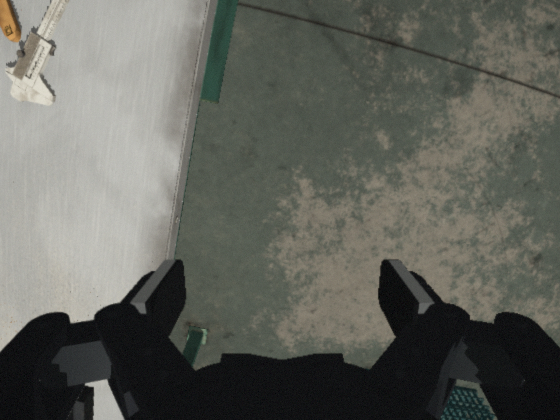

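```bash
python3 - <<'E'
from h import *
a=cv2.imread('pics/scene0.png')[100:290,190:390]; cv2.imwrite('pics/sc_crop.png',cv2.resize(a,None,fx=3.1,fy=3.1,interpolation=cv2.INTER_CUBIC))
a=cv2.imread('pics/side0.png')[165:275,220:400]; cv2.imwrite('pics/si_crop.png',cv2.resize(a,None,fx=4.4,fy=4.4,interpolation=cv2.INTER_CUBIC))
for c in ['scene','side']:
    for t in ['core_box','lid_edge','core_1','core_2','marker_pen','scraper']:
        r=finder.cut_out(c,t); print(c,t,[(round(q['confidence'],2),np.round(q['at']),int(q['pixels'].sum())) for q in r][:7])
E
```

```text
scene core_box [(0.9, array([191., 292.]), 10010), (0.63, array([211., 257.]), 229), (0.33, array([177., 180.]), 311)]
scene lid_edge [(0.59, array([164., 305.]), 5112)]
scene core_1 [(0.76, array([190., 243.]), 198), (0.74, array([227., 276.]), 259), (0.7, array([175., 178.]), 322), (0.69, array([189., 149.]), 363), (0.69, array([209., 219.]), 331), (0.69, array([194., 294.]), 10231), (0.49, array([210., 256.]), 203)]
scene core_2 [(0.76, array([190., 243.]), 198), (0.74, array([227., 276.]), 259), (0.7, array([175., 178.]), 322), (0.69, array([189., 149.]), 363), (0.69, array([209., 219.]), 331), (0.69, array([194., 294.]), 10231), (0.49, array([210., 256.]), 203)]
scene marker_pen [(0.53, array([166., 230.]), 287)]
scene scraper [(0.87, array([353., 375.]), 1902)]
side core_box [(0.95, array([217., 278.]), 3320)]
side lid_edge [(0.62, array([223., 303.]), 369)]
side core_1 [(0.77, array([189., 316.]), 202), (0.75, array([224., 281.]), 213), (0.72, array([165., 366.]), 238), (0.56, array([210., 333.]), 123), (0.51, array([143., 345.]), 212), (0.51, array([204., 378.]), 250), (0.5, array([212., 294.]), 204)]
side core_2 [(0.77, array([189., 316.]), 202), (0.75, array([224., 281.]), 213), (0.72, array([165., 366.]), 238), (0.56, array([210., 333.]), 123), (0.51, array([143., 345.]), 212), (0.51, array([204., 378.]), 250), (0.5, array([212., 294.]), 204)]
side marker_pen [(0.53, array([207., 379.]), 213)]
side scraper [(0.79, array([255., 162.]), 722), (0.34, array([218., 275.]), 3091)]
```

View pics/sc_crop.png

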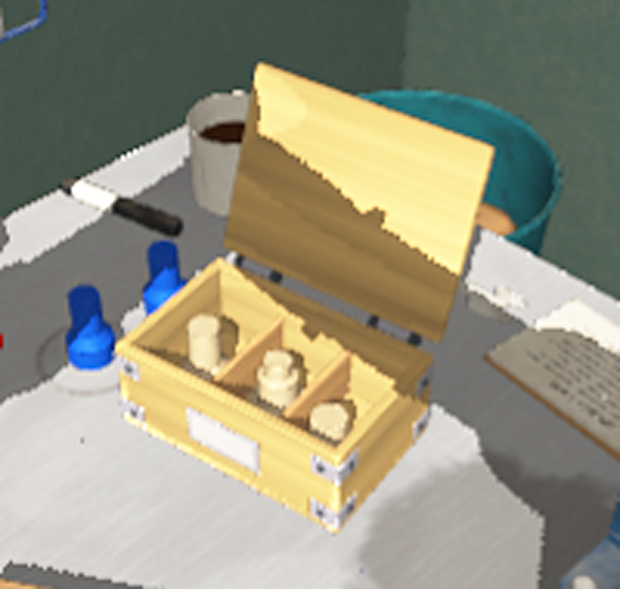

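View pics/si_crop.png

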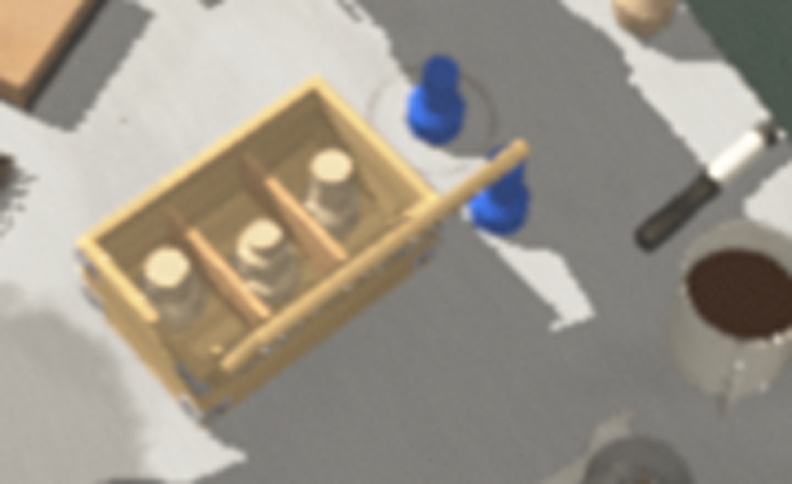

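```bash
cat >> h.py <<'E'
from scipy.spatial.transform import Rotation as R
def proj(P,n):
    c=viewer.camera_info(n); return cv2.projectPoints(np.asarray(P,float).reshape(-1,1,3),c['rvec'],c['tvec'],c['K'],c['dist_coeffs'])[0].reshape(-1,2)
def boxpts(P,x,y,yaw):
    c,s=np.cos(yaw),np.sin(yaw); P=np.asarray(P,float).reshape(-1,3)
    return np.c_[x+c*P[:,0]-s*P[:,1], y+s*P[:,0]+c*P[:,1], P[:,2]]
def lidpt(r,y,h,th): # r from pin, h: outward (outer +8, under -2)
    return [64-r*np.cos(th)+h*np.sin(th), y, 80+r*np.sin(th)+h*np.cos(th)]
E
python3 - <<'E'
from h import *
from scipy.optimize import least_squares
FL,FR,BL,BR=[-60,95,78],[-60,-95,78],[60,95,78],[60,-95,78]
obs=[('scene',FL,228.1,212.3),('scene',FR,299,248.4),('scene',[-60,95,0],231,233.2),('scene',[-60,-95,0],297.4,271),('scene',BL,261.6,184.5),
('side',FL,292.3,183.2),('side',FR,238.6,219.5),('side',BL,319.5,210.5),
('scene',('L',148,95,-2),274,121),('scene',('L',148,-95,-2),349,148.),('side',('L',148,95,3),338.8,199),('side',('L',148,-95,3),272.3,247.3)]
def res(p):
    o=[]
    for n in ('scene','side'):
        P=[];U=[]
        for c,q,u,v in obs:
            if c!=n: continue
            P.append(lidpt(*q[1:],p[3]) if q[0]=='L' else q);U.append((u,v))
        o.append((proj(boxpts(P,*p[:3]),n)-U).ravel())
    return np.concatenate(o)
r=least_squares(res,[600,-50,0.,1.9],x_scale=[10,10,.1,.1],loss='soft_l1')
print(r.x); print(res(r.x).reshape(-1,2).round(1))
p=r.x
print(boxpts([lidpt(148,y,h,p[3]) for y in(95,0,-95) for h in (-2,8)],*p[:3]).round(1)); print(boxpts([64,0,80],*p[:3]))
E
```

```text
[ 5.52274477e+02 -4.82086393e+01  1.61739109e-01  1.90965204e+00]
[[-0.3 -1.7]
 [ 0.4  0.5]
 [-0.   2.3]
 [ 1.2  2.9]
 [ 0.5 -1.6]
 [ 0.2 -0.5]
 [ 1.   1.1]
 [ 0.3 -1.9]
 [-1.9 -0.9]
 [ 1.2  0.6]
 [ 0.7 -0.8]
 [ 5.  -5.3]]
[[ 646.8   63.5  220.2]
 [ 656.1   65.   216.9]
 [ 662.1  -30.3  220.2]
 [ 671.4  -28.8  216.9]
 [ 677.4 -124.   220.2]
 [ 686.7 -122.5  216.9]]
[[615.4391954  -37.90240818  80.        ]]
```

```bash
cat > ov.py <<'E'
from h import *
def wire(img,n,p,off,f):
    big=cv2.resize(img,None,fx=f,fy=f,interpolation=cv2.INTER_CUBIC)
    def ln(A,B,c):
        q=(proj(boxpts([A,B],*p[:3]),n)-off+0.5)*f-0.5
        cv2.line(big,tuple(int(v) for v in q[0]),tuple(int(v) for v in q[1]),c,1)
    for z in (0,78):
        C=[[-60,-95,z],[-60,95,z],[60,95,z],[60,-95,z]]
        for i in range(4): ln(C[i],C[(i+1)%4],(0,0,255))
    for h in (-2,8):
        C=[lidpt(r,y,h,p[3]) for r,y in((148,95),(148,-95),(4,-95),(4,95))]
        for i in range(4): ln(C[i],C[(i+1)%4],(0,255,0) if h<0 else (255,0,0))
    return big
if __name__=='__main__':
    import sys
    p=[float(v) for v in sys.argv[1:5]]; t=sys.argv[5]; s=sys.argv[6]
    a=cv2.imread('pics/scene%s.png'%s)[100:290,190:390]; A=wire(a,'scene',p,(190,100),3)
    b=cv2.imread('pics/side%s.png'%s)[165:275,220:400]; B=wire(b,'side',p,(220,165),4.4)
    cv2.imwrite('pics/ovA%s.png'%t,A); cv2.imwrite('pics/ovB%s.png'%t,B)
E
python3 ov.py 552.27 -48.2 .1617 1.9097 1 0
```

```text
(no output)
```

View pics/ovA1.png

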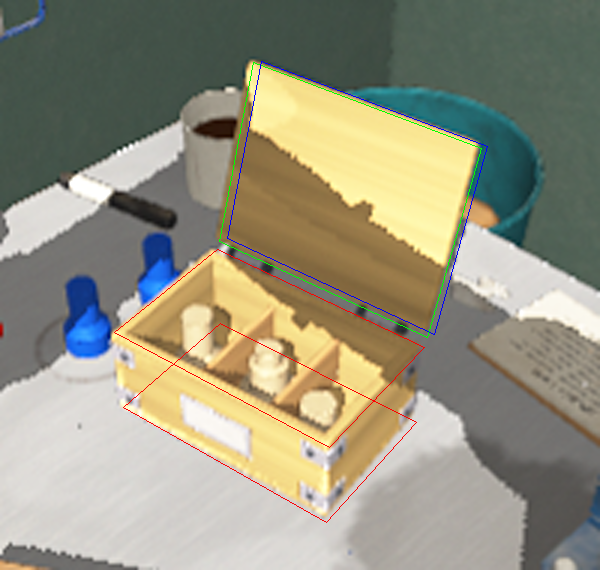

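View pics/ovB1.png

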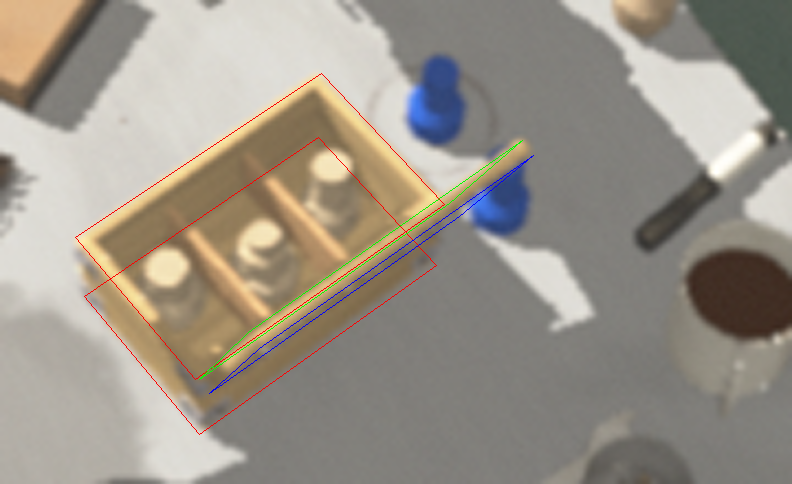

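```bash
cat >> h.py <<'E'
def state():
    s=telemetry.read_state(); q=s['orientation']; M=R.from_quat([q[1],q[2],q[3],q[0]]).as_matrix()
    return s,np.array(s['tool_pos']),M
def rep():
    s,p,M=state(); print('t',round(float(s['time']),2),'tcp',p.round(1),'tip',(p+173*M[:,1]).round(1),'F',np.round(s['wrist_force'],2),'op',round(float(s['opening']),1))
    print('axis',M[:,1].round(3),'toolz',M[:,2].round(3),'q',np.round(s['qpos'],2))
E
python3 -c "
from h import *
rep()"
```

```text
t 0.75 tcp [ 143.6 -608.3  404.7] tip [ 143.6 -608.3  231.7] F [ 0.03 -0.3   0.09] op 85.2
axis [-0. -0. -1.] toolz [ 0.23  -0.973  0.   ] q [ 1.44  0.51 -0.24  1.5   0.13  1.15 -0.15]
```

```bash
python3 -m creep '{"offset":[[0.01,0.005,0.02],[0.025,0.013,0.02],[0.028,0.015,0.02],[0.028,0.015,0.01],[0.028,0.015,0],[0.028,0.016,0],[0.028,0.018,0],[0.028,0.022,0],[0.026,0.026,0],[0.024,0.03,0]],"delta_rot":[[0,0,0],[0,0,0],[0,0,0],[0,0,0],[0,0,0],[0,0,0],[0,0,-0.02],[0,0,-0.02],[0,0,-0.02],[0,0,-0.01]]}' 0 20; python3 -c "
from h import *
rep()"
```

```text
time: 1.75
tool_pos: [397.6, -432.5, 474.5]
orientation: [-0.057, 0.057, -0.705, 0.705]
wrist_force: [0.5, 0.6, 0.0]
opening: -0.0
t 1.75 tcp [ 397.6 -432.5  474.5] tip [ 397.6 -432.5  301.5] F [0.55 0.55 0.04] op -0.0
axis [ 0. -0. -1.] toolz [ 0.16  -0.987  0.   ] q [ 0.97  0.4  -0.29  1.48  0.12  1.27 -0.74]
```

```bash
python3 -m creep '{"offset":[[0.024,0.034,0],[0.024,0.036,0],[0.024,0.038,0],[0.022,0.04,0],[0.022,0.04,0],[0.022,0.042,0],[0.022,0.042,0],[0.022,0.042,0],[0.022,0.042,0],[0.02,0.04,0]],"delta_rot":[[0,0,0],[0,0,0],[0.01,-0.06,0],[0.01,-0.06,0],[0.01,-0.06,0],[0.01,-0.06,0],[0.01,-0.06,0],[0.01,-0.07,0],[0.011,-0.07,0],[0.011,-0.07,0]]}'; python3 - <<'E'
from h import *
rep(); save('side1',viewer.get_image('side')); save('scene1',viewer.get_image('scene'))
E
```

```text
time: 2.75
tool_pos: [621.1, -35.3, 475.0]
orientation: [0.237, 0.126, 0.696, -0.667]
wrist_force: [0.9, -0.4, -0.2]
opening: 0.3
t 2.75 tcp [621.1 -35.3 475. ] tip [706.  -21.5 324.9] F [ 0.93 -0.42 -0.2 ] op 0.3
axis [ 0.49   0.08  -0.868] toolz [ 0.162 -0.987  0.001] q [ 0.34  0.34 -0.41  1.67  0.1   0.65 -1.49]
```

View pics/side1.png

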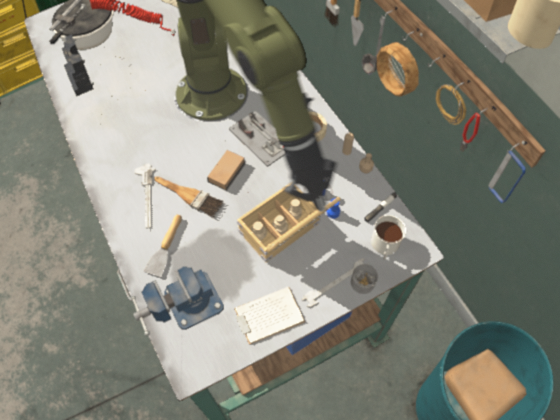

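View pics/scene1.png

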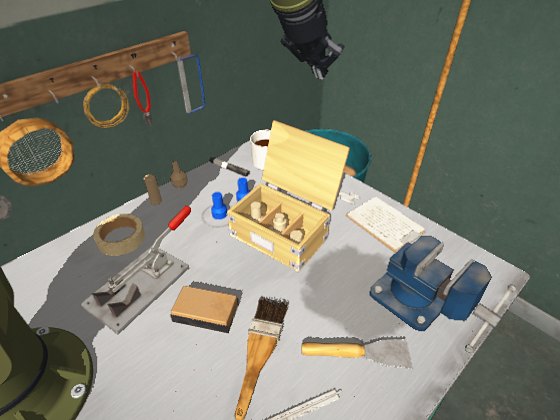

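```bash
python3 -m creep '{"offset":[[-0.026,-0.004,0],[-0.028,-0.005,0],[-0.028,-0.005,0],[-0.028,-0.005,-0.01],[-0.028,-0.005,-0.01],[-0.028,-0.005,-0.02],[-0.028,-0.005,-0.03],[-0.026,-0.004,-0.03],[-0.02,-0.002,-0.035],[0,0,-0.035]],"delta_rot":[[0,0,0],[0,0,0],[0,0,0],[0,0,0],[0,0,0],[0,0,0],[0,0,0],[0,0,0],[0,0,0],[0,0,0]]}'; python3 -c "
from h import *
rep()"
python3 -m creep '{"offset":[[0,0,-0.02],[0,0,-0.02],[0,0,-0.015],[0,0,0]],"delta_rot":[[0,0,0],[0,0,0],[0,0,0],[0,0,0]]}'; python3 -c "
from h import *
rep()"
```

```text
time: 3.85
tool_pos: [390.4, -74.5, 345.8]
orientation: [0.237, 0.125, 0.704, -0.657]
wrist_force: [0.6, 0.2, 1.3]
opening: -0.1
t 3.85 tcp [390.4 -74.5 345.8] tip [474.8 -56.4 195.8] F [0.65 0.17 1.3 ] op -0.1
axis [ 0.488  0.105 -0.867] toolz [ 0.17  -0.985 -0.023] q [ 0.53  0.16 -0.36  2.35 -0.76  0.21 -0.5 ]
time: 4.25
tool_pos: [393.1, -71.4, 313.6]
orientation: [0.241, 0.124, 0.708, -0.652]
wrist_force: [-0.6, -0.6, 0.1]
opening: 0.3
t 4.25 tcp [393.1 -71.4 313.6] tip [477.8 -50.8 164.2] F [-0.65 -0.62  0.09] op 0.3
axis [ 0.49   0.119 -0.864] toolz [ 0.178 -0.983 -0.035] q [ 0.38  0.23 -0.19  2.4  -1.4   0.18  0.15]
```

```bash
python3 -m creep '{"offset":[[0.01,-0.01,0.02],[0.012,-0.02,0.02],[0.012,-0.02,0.02],[0.012,-0.02,0.02],[0.012,-0.02,0.01],[0.012,-0.02,0.01],[0.012,-0.02,0],[0.012,-0.02,0],[0.012,-0.02,0],[0.012,-0.02,0]],"delta_rot":[[-0.014,0.083,0],[-0.014,0.083,0],[-0.014,0.083,0],[-0.014,0.083,0],[-0.014,0.083,0],[-0.012,0.08,0],[0.08,0.013,0],[0.08,0.013,0],[0.08,0.013,0],[0.08,0.013,0]]}'; python3 -c "
from h import *
rep()"
```

```text
time: 5.25
tool_pos: [501.2, -234.2, 386.5]
orientation: [0.099, 0.003, 0.831, -0.547]
wrist_force: [-0.1, 0.4, 0.3]
opening: 0.1
t 5.25 tcp [ 501.2 -234.2  386.5] tip [ 520.9 -165.   229.2] F [-0.09  0.45  0.27] op 0.1
axis [ 0.114  0.4   -0.909] toolz [ 0.161 -0.91  -0.381] q [ 0.35  0.46  0.28  1.7  -0.57  1.2  -0.56]
```

```bash
cat >> h.py <<'E'
BX=np.array([552.3,-48.2]); YAW=.1617
bx=np.array([np.cos(YAW),np.sin(YAW),0]); by=np.array([-np.sin(YAW),np.cos(YAW),0]); bz=np.array([0,0,1.])
def loc(P): d=np.asarray(P)-np.r_[BX,0]; return np.array([d@bx,d@by,d[2]])
def wor(L): return np.r_[BX,0]+L[0]*bx+L[1]*by+L[2]*bz
def target(roll):
    d=np.sin(roll)*by-np.cos(roll)*bz; z=-np.cos(roll)*by-np.sin(roll)*bz
    return np.c_[np.cross(d,z),d,z]
def drot(roll):
    s,p,M=state(); return R.from_matrix(target(roll)@M.T).as_rotvec()
E
python3 -c "
from h import *
print(drot(.785).round(3)); s,p,M=state(); print(loc(p).round(1),loc(p+173*M[:,1]).round(1))
# TCP target for final shut: contact corner
d=target(.785)[:,1]; n=(by+bz)/2**.5
for th in (0,.3,.5,.7,.9):
    c=wor(lidpt(146,-95,-2,th)); t=c-(173-28)*d-14.5*n; print(th,t.round(1),loc(t).round(1))
"
```

```text
[0.362 0.217 0.089]
[ -80.4 -175.4  386.5] [ -49.8 -110.2  229.2]
0 [ 504.8 -266.4  170.3] [ -82.  -207.7  170.3]
0.3 [ 510.7 -265.5  213.6] [ -76.1 -207.7  213.6]
0.5 [ 521.5 -263.7  240.6] [ -65.1 -207.7  240.6]
0.7 [ 537.4 -261.1  264.8] [ -49.  -207.7  264.8]
0.9 [ 557.8 -257.8  285.4] [ -28.3 -207.7  285.4]
```

```bash
python3 -m creep '{"offset":[[-0.004,-0.01,-0.01],[-0.004,-0.01,-0.02],[0,-0.01,-0.02],[0,-0.01,-0.02],[0,-0.002,-0.02],[0,0,-0.02],[0,0,-0.02],[0,0,-0.02],[0,0,-0.02],[0,0,-0.02]],"delta_rot":[[0.06,0.036,0.015],[0.06,0.036,0.015],[0.06,0.036,0.015],[0.06,0.036,0.015],[0.06,0.036,0.015],[0.062,0.036,0.015],[0,0,0],[0,0,0],[0,0,0],[0,0,0]]}'; python3 - <<'E'
from h import *
rep(); print(drot(.785).round(3)); s,p,M=state(); print(loc(p).round(1),loc(p+173*M[:,1]).round(1))
E
```

```text
time: 6.25
tool_pos: [492.6, -275.4, 195.5]
orientation: [0.031, -0.075, 0.92, -0.382]
wrist_force: [0.0, 0.1, -1.1]
opening: -0.0
t 6.25 tcp [ 492.6 -275.4  195.5] tip [ 472.8 -155.    72.8] F [ 0.02  0.05 -1.13] op -0.0
axis [-0.115  0.696 -0.709] toolz [ 0.115 -0.699 -0.705] q [ 0.52  0.84  0.19  1.67 -0.63  1.36 -0.34]
[ 0.002 -0.    -0.002]
[ -95.5 -214.7  195.5] [-95.7 -92.6  72.8]
```

```bash
python3 - <<'E'
from h import *
for n,(r0,r1,c0,c1),f in (('scene',(150,330,230,430),3),('side',(165,275,200,380),4.2)):
    im=viewer.get_image(n); save(n+'2',im); a=im[r0:r1,c0:c1]; s,p,M=state(); t=p+173*M[:,1]
    b=cv2.resize(a,None,fx=f,fy=f,interpolation=cv2.INTER_CUBIC)
    for q,c in ((t,(255,0,0)),(wor([-60,-95,78]),(0,0,255)),(wor([-84,-95,78]),(0,255,0))):
        u=proj(q,n)[0]; cv2.circle(b,tuple(int(v) for v in ((u-[c0,r0]+.5)*f)),4,c,2)
    save(n+'2c',b)
E
```

```text
(no output)
```

View pics/scene2c.png

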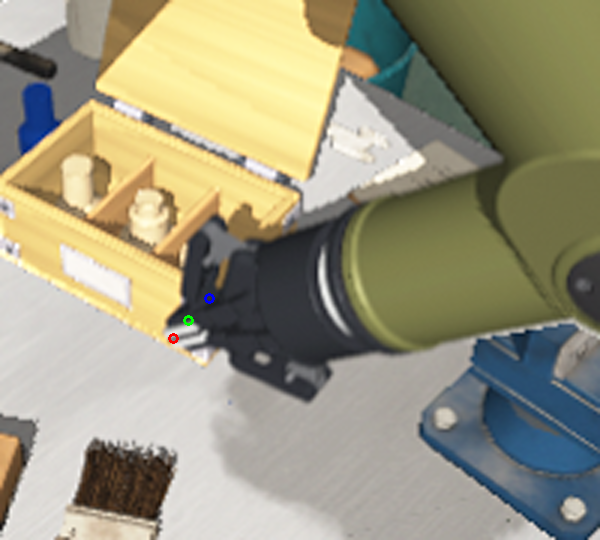

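View pics/side2c.png

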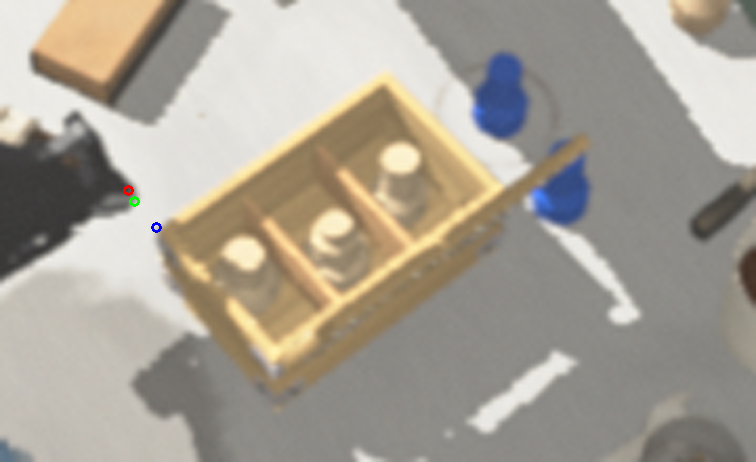

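```bash
python3 - <<'E'
from h import *
def ray(n,u,v,z):
    c=viewer.camera_info(n); K=c['K']; x=cv2.undistortPoints(np.array([[[u,v]]],float),K,c['dist_coeffs'])[0,0]
    Rm=cv2.Rodrigues(np.array(c['rvec']))[0]; o=-Rm.T@np.array(c['tvec']); d=Rm.T@np.r_[x,1]; return o+d*(z-o[2])/d[2]
for n,u,v,z in (('scene',371,287,0),('scene',438,320,0),('scene',405,328,0),('side',187,268,100),('side',197,292,100),('scene',300,348,10),('scene',410,355,0)): print(n,u,v,ray(n,u,v,z).round(0),loc(ray(n,u,v,z)).round(0))
E
python3 -m creep '{"offset":[[0,-0.02,0.01],[0.005,-0.03,0.02],[0.01,-0.02,0.02],[0.015,0,0.02],[0.02,0,0.02],[0.02,0,0.02],[0.025,0,0.02],[0.025,0,0],[0.025,0,0],[0.025,0,0]],"delta_rot":[[0.0165,-0.101,0.102],[0.0165,-0.101,0.102],[0.0165,-0.101,0.102],[0.0165,-0.101,0.102],[0.0165,-0.101,0.102],[0.0165,-0.101,0.102],[0.0165,-0.101,0.102],[0.0165,-0.101,0.102],[0.0165,-0.101,0.102],[0.0165,-0.101,0.102]]}'; python3 - <<'E'
from h import *
rep(); s,p,M=state(); print(loc(p).round(1),loc(p+173*M[:,1]).round(1), [round(float(a),3) for a in (M[:,0]@bx, M[:,2]@bx,M[:,2]@by)])
E
```

```text
scene 371 287 [ 590. -278.    0.] [  -0. -233.    0.]
scene 438 320 [ 618. -413.    0.] [   6. -370.    0.]
scene 405 328 [ 558. -379.    0.] [ -47. -327.    0.]
side 187 268 [ 586. -328.  100.] [ -12. -282.  100.]
side 197 292 [ 656. -333.  100.] [  56. -298.  100.]
scene 300 348 [ 385. -274.   10.] [-201. -196.   10.]
scene 410 355 [ 519. -415.    0.] [ -92. -356.    0.]
time: 7.35
tool_pos: [663.7, -345.5, 327.9]
orientation: [0.634, -0.309, 0.668, -0.235]
wrist_force: [0.7, -0.1, -0.8]
opening: 0.3
t 7.35 tcp [ 663.7 -345.5  327.9] tip [ 643.9 -224.6  205.7] F [ 0.71 -0.11 -0.79] op 0.3
axis [-0.114  0.698 -0.706] toolz [ 0.993  0.077 -0.084] q [ 0.65  0.96 -0.2   0.94 -0.44  1.76  0.56]
[  62.1 -311.3  327.9] [  62.  -188.9  205.7] [-0.119, 0.993, -0.084]
```

```bash
python3 -m creep '{"offset":[[0.018,0.003,0],[0.018,0.003,0],[0.02,0.003,0],[0.02,0.003,0],[0.01,0.01,0],[-0.002,0.015,0],[-0.003,0.015,0],[0,0,0]],"delta_rot":[[0.007,-0.042,0.042],[0.007,-0.042,0.042],[0,0,0],[0,0,0],[0,0,0],[0,0,0],[0,0,0],[0,0,0]]}'; python3 - <<'E'
from h import *
rep(); s,p,M=state(); print(loc(p).round(1),loc(p+173*M[:,1]).round(1), [round(float(a),3) for a in (M[:,0]@bx, M[:,2]@bx,M[:,2]@by)])
E
```

```text
time: 8.15
tool_pos: [744.6, -290.2, 327.8]
orientation: [0.673, -0.321, 0.63, -0.215]
wrist_force: [0.3, 0.4, -0.8]
opening: -0.3
t 8.15 tcp [ 744.6 -290.2  327.8] tip [ 724.6 -168.8  206.1] F [ 0.28  0.4  -0.84] op -0.3
axis [-0.115  0.702 -0.703] toolz [ 0.987  0.162 -0.001] q [ 0.54  1.05 -0.24  0.73 -0.46  1.81  0.53]
[ 150.8 -269.8  327.8] [ 150.7 -146.8  206.1] [0.0, 1.0, 0.001]
```

```bash
python3 -m creep '{"offset":[[-0.002,0.015,-0.008],[-0.002,0.015,-0.008],[-0.003,0.015,-0.008],[-0.003,0.015,-0.007],[-0.002,0.012,0],[0,0,0]],"delta_rot":[[0,0,0],[0,0,0],[0,0,0],[0,0,0],[0,0,0],[0,0,0]]}'; python3 - <<'E'
from h import *
rep(); s,p,M=state(); print(loc(p).round(1),loc(p+173*M[:,1]).round(1))
ims=[]
for n,(r0,r1,c0,c1),f in (('scene',(90,290,220,420),3),('side',(155,285,220,420),4)):
    im=viewer.get_image(n); save(n+'3',im); b=cv2.resize(im[r0:r1,c0:c1],None,fx=f,fy=f,interpolation=cv2.INTER_CUBIC); save(n+'3c',b)
E
```

```text
time: 8.75
tool_pos: [732.7, -219.2, 296.0]
orientation: [0.674, -0.321, 0.63, -0.215]
wrist_force: [0.0, -0.1, -0.9]
opening: 0.4
t 8.75 tcp [ 732.7 -219.2  296. ] tip [712.8 -97.7 174.5] F [ 0.04 -0.13 -0.89] op 0.4
axis [-0.115  0.702 -0.703] toolz [0.987 0.162 0.   ] q [ 0.5   0.98 -0.25  0.98 -0.48  1.6   0.56]
[ 150.5 -197.8  296. ] [150.4 -74.7 174.5]
```

View pics/scene3c.png

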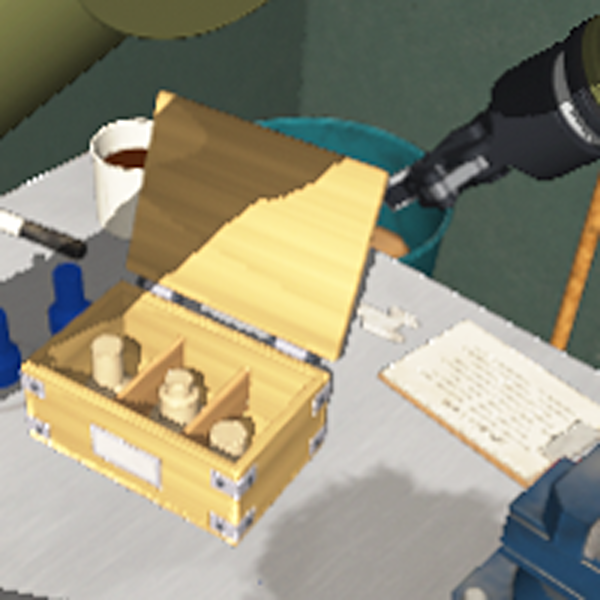

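View pics/side3c.png

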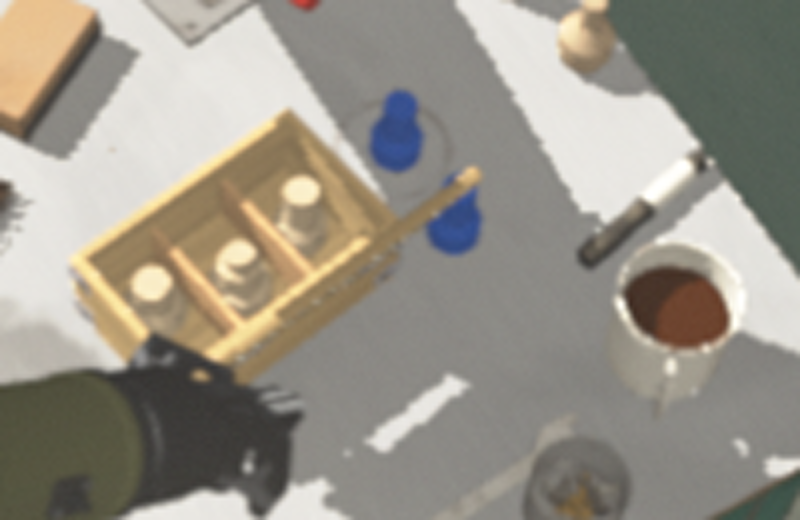

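```bash
python3 -m creep '{"offset":[[-0.006,-0.001,0],[-0.006,-0.001,0],[-0.006,-0.001,0],[-0.005,-0.0008,0],[-0.005,-0.0008,0],[-0.005,-0.0008,0],[-0.005,-0.0008,0],[-0.005,-0.0008,0],[-0.005,-0.0008,0],[-0.005,-0.0008,0]],"delta_rot":[[0,0,0],[0,0,0],[0,0,0],[0,0,0],[0,0,0],[0,0,0],[0,0,0],[0,0,0],[0,0,0],[0,0,0]]}'; cat > look.py <<'E'
from h import *
import sys
rep(); s,p,M=state(); print('loc tcp',loc(p).round(1),'tip',loc(p+173*M[:,1]).round(1))
t=sys.argv[1]
n,(r0,r1,c0,c1),f='scene',(90,290,200,420),2.7
im=viewer.get_image(n); save(n+t,im); b=cv2.resize(im[r0:r1,c0:c1],None,fx=f,fy=f,interpolation=cv2.INTER_CUBIC)
# project lid top corners for angles
for th in np.arange(0,2,.1):
    u=proj(wor(lidpt(148,95,-2,th)),n)[0]; q=tuple(int(v) for v in ((u-[c0,r0]+.5)*f)); cv2.circle(b,q,2,(255,0,0),-1); cv2.putText(b,'%.1f'%th,(q[0]-30,q[1]),0,.35,(255,0,255),1)
save(n+t+'c',b)
E
python3 look.py 4
```

```text
time: 9.85
tool_pos: [679.5, -228.7, 295.0]
orientation: [0.674, -0.32, 0.63, -0.215]
wrist_force: [2.4, -0.5, -0.0]
opening: -0.1
t 9.85 tcp [ 679.5 -228.7  295. ] tip [ 659.9 -107.1  173.6] F [ 2.39 -0.47 -0.04] op -0.1
axis [-0.114  0.703 -0.702] toolz [0.987 0.161 0.001] q [ 0.55  0.9  -0.25  1.17 -0.47  1.53  0.64]
loc tcp [  96.5 -198.6  295. ] tip [ 96.7 -75.4 173.6]
```

View pics/scene4c.png

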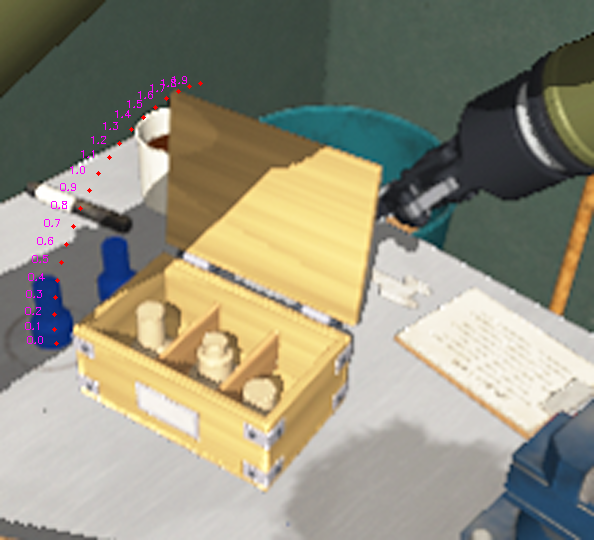

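```bash
python3 -m creep '{"offset":[[-0.005,-0.0008,0],[-0.005,-0.0008,0],[-0.005,-0.0008,0],[-0.005,-0.0008,0],[-0.005,-0.0008,0]],"delta_rot":[[0,0,0],[0,0,0],[0,0,0],[0,0,0],[0,0,0]]}'; python3 look.py 5
```

```text
time: 10.4
tool_pos: [654.5, -232.9, 295.0]
orientation: [0.674, -0.32, 0.63, -0.215]
wrist_force: [1.4, -0.2, 1.2]
opening: -0.2
t 10.4 tcp [ 654.5 -232.9  295. ] tip [ 634.9 -111.3  173.6] F [ 1.41 -0.16  1.22] op -0.2
axis [-0.113  0.703 -0.702] toolz [0.987 0.161 0.001] q [ 0.58  0.87 -0.25  1.24 -0.47  1.5   0.68]
loc tcp [  71.1 -198.8  295. ] tip [ 71.3 -75.6 173.6]
```

View pics/scene5c.png

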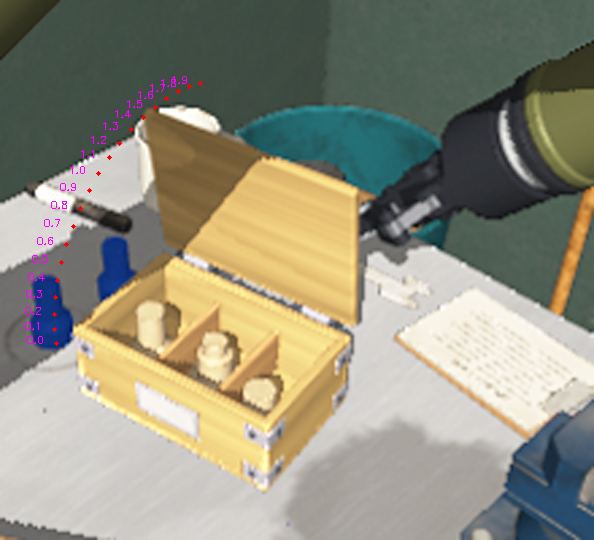

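```bash
python3 -m creep '{"offset":[[-0.006,-0.001,0],[-0.006,-0.001,0],[-0.006,-0.001,0],[-0.006,-0.001,0]],"delta_rot":[[0,0,0],[0,0,0],[0,0,0],[0,0,0]]}'; python3 look.py 6
```

```text
time: 10.85
tool_pos: [630.3, -236.8, 294.9]
orientation: [0.674, -0.32, 0.63, -0.215]
wrist_force: [1.4, -0.1, -0.8]
opening: -0.2
t 10.85 tcp [ 630.3 -236.8  294.9] tip [ 610.6 -115.1  173.5] F [ 1.45 -0.14 -0.82] op -0.2
axis [-0.114  0.703 -0.702] toolz [0.987 0.161 0.001] q [ 0.61  0.84 -0.25  1.31 -0.47  1.48  0.71]
loc tcp [  46.6 -198.7  294.9] tip [ 46.8 -75.5 173.5]
```

View pics/scene6c.png

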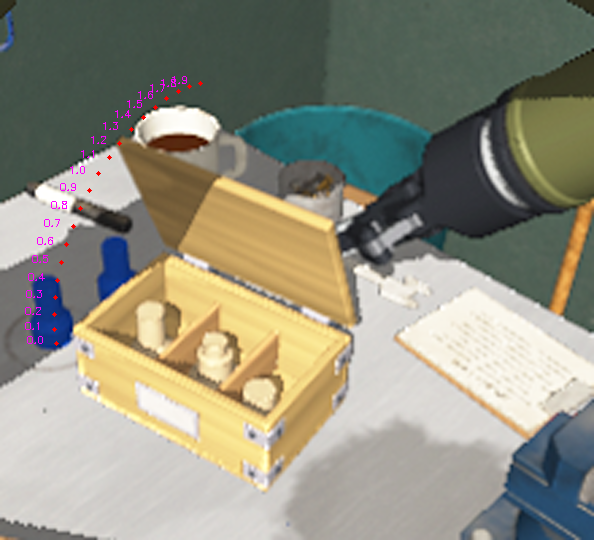

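```bash
python3 -m creep '{"offset":[[0.0048,-0.0296,0],[0.0048,-0.0296,0],[-0.034,-0.0056,-0.011],[-0.034,-0.0056,-0.011],[-0.034,-0.0056,-0.011],[-0.0044,0.0266,0],[-0.0044,0.0266,0]],"delta_rot":[[0,0,0],[0,0,0],[0,0,0],[0,0,0],[0,0,0],[0,0,0],[0,0,0]]}'; python3 look.py 7
```

```text
time: 11.6
tool_pos: [528.0, -260.4, 261.6]
orientation: [0.673, -0.319, 0.631, -0.216]
wrist_force: [0.8, 1.2, 0.5]
opening: 0.2
t 11.6 tcp [ 528.  -260.4  261.6] tip [ 508.6 -138.8  140.2] F [0.78 1.17 0.46] op 0.2
axis [-0.112  0.703 -0.702] toolz [ 0.988  0.157 -0.   ] q [ 0.72  0.78 -0.25  1.58 -0.44  1.36  0.88]
loc tcp [ -58.1 -205.6  261.6] tip [-57.7 -82.3 140.2]
```

View pics/scene7c.png

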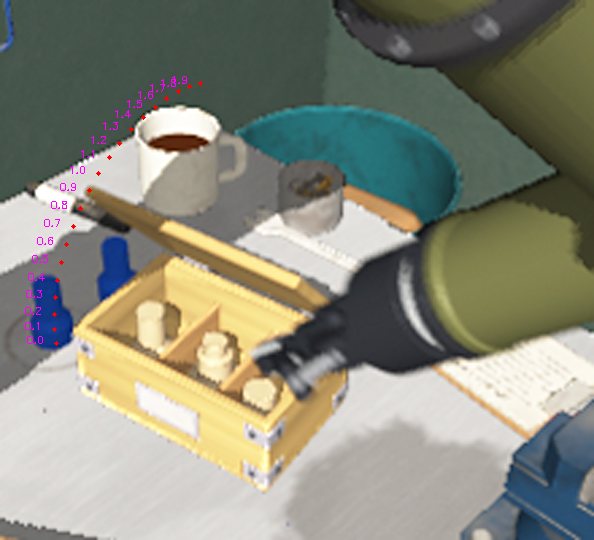

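```bash
python3 -m creep '{"offset":[[0,0,0],[0,0,0],[0,0,0],[0,0,0]],"delta_rot":[[0,0,0],[0,0,0],[0,0,0],[0,0,0]]}'; python3 look.py 8
```

```text
time: 12.05
tool_pos: [529.5, -260.5, 261.6]
orientation: [0.674, -0.32, 0.63, -0.215]
wrist_force: [-0.7, -0.4, -1.7]
opening: -0.1
t 12.05 tcp [ 529.5 -260.5  261.6] tip [ 509.9 -139.   140.1] F [-0.74 -0.41 -1.68] op -0.1
axis [-0.113  0.703 -0.703] toolz [0.987 0.16  0.001] q [ 0.72  0.78 -0.25  1.57 -0.44  1.36  0.88]
loc tcp [ -56.7 -205.9  261.6] tip [-56.5 -82.8 140.1]
```

View pics/scene8c.png

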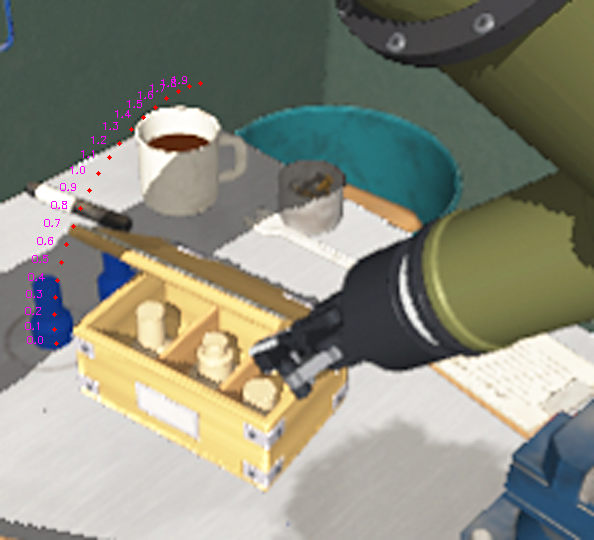

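```bash
python3 -m creep '{"offset":[[0,0,0],[0,0,0],[0,0,0]],"delta_rot":[[0,0,0],[0,0,0],[0,0,0]]}'; python3 look.py 9; python3 - <<'E'
import cv2,numpy as np
a=cv2.imread('pics/scene8.png').astype(int);b=cv2.imread('pics/scene9.png').astype(int)
print(np.abs(a-b).sum(2)[160:220,220:330].max(), (np.abs(a-b).sum(2)>40).sum())
a=cv2.imread('pics/scene9.png')[160:270,200:340]; cv2.imwrite('pics/s9z.png',cv2.resize(a,None,fx=5,fy=5,interpolation=cv2.INTER_CUBIC))
E
```

```text
time: 12.4
tool_pos: [529.7, -260.1, 261.9]
orientation: [0.674, -0.32, 0.63, -0.215]
wrist_force: [-1.1, -3.7, -1.4]
opening: -0.1
t 12.4 tcp [ 529.7 -260.1  261.9] tip [ 510.1 -138.6  140.3] F [-1.12 -3.69 -1.45] op -0.1
axis [-0.113  0.703 -0.703] toolz [0.987 0.16  0.001] q [ 0.72  0.78 -0.25  1.57 -0.44  1.36  0.88]
loc tcp [ -56.5 -205.5  261.9] tip [-56.2 -82.4 140.3]
292 1842
```

View pics/s9z.png

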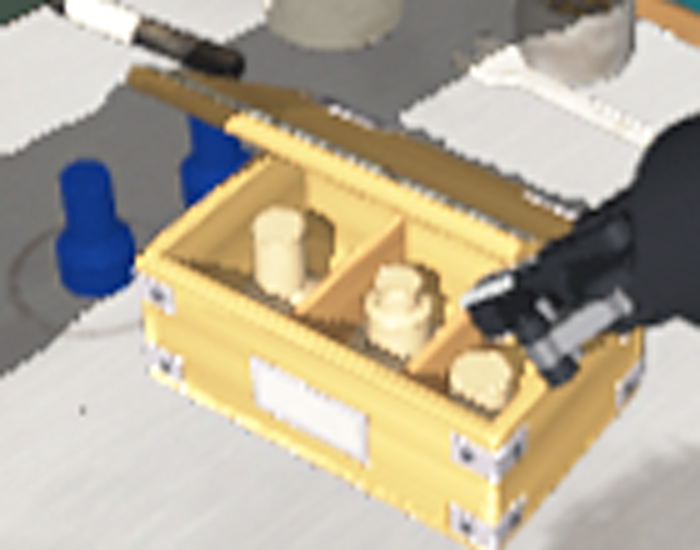

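```bash
python3 -m creep '{"offset":[[0,0,0],[0,0,0]],"delta_rot":[[0,0,0],[0,0,0]]}'; python3 look.py 10; python3 - <<'E'
import cv2,numpy as np
ims={k:cv2.imread('pics/scene%d.png'%k).astype(int) for k in(8,9,10)}
for a,b in((8,9),(9,10)):
    d=np.abs(ims[a]-ims[b]).sum(2); ys,xs=np.where(d>60); print(a,b,len(ys),d[160:220,220:330].sum())
S=[cv2.resize(ims[k][160:230,210:350].astype(np.uint8),None,fx=4,fy=4,interpolation=cv2.INTER_CUBIC) for k in(8,10)]
cv2.imwrite('pics/cmp.png',np.vstack(S))
E
```

```text
time: 12.65
tool_pos: [529.7, -260.0, 262.0]
orientation: [0.674, -0.32, 0.63, -0.215]
wrist_force: [0.2, -4.4, -2.0]
opening: 0.1
t 12.65 tcp [ 529.7 -260.   262. ] tip [ 510.2 -138.4  140.5] F [ 0.16 -4.43 -2.02] op 0.1
axis [-0.113  0.703 -0.703] toolz [0.987 0.16  0.002] q [ 0.72  0.78 -0.25  1.57 -0.44  1.36  0.88]
loc tcp [ -56.4 -205.4  262. ] tip [-56.1 -82.3 140.5]
8 9 1108 42774
9 10 538 35161
```

View pics/cmp.png

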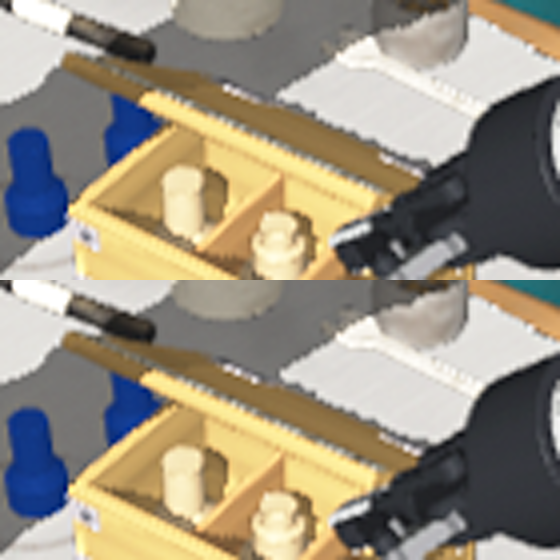

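```bash
python3 -m creep '{"offset":[[-0.0012,-0.0003,-0.002],[-0.0015,-0.0003,-0.0025],[-0.0016,-0.0003,-0.003],[-0.0016,-0.0003,-0.003],[-0.0015,-0.0002,-0.003],[-0.0015,-0.0002,-0.003],[-0.0014,-0.0002,-0.003],[-0.0014,-0.0002,-0.003]],"delta_rot":[[0,0,0],[0,0,0],[0,0,0],[0,0,0],[0,0,0],[0,0,0],[0,0,0],[0,0,0]]}'; python3 look.py 11
```

```text
time: 13.5
tool_pos: [517.9, -261.4, 239.2]
orientation: [0.674, -0.32, 0.63, -0.215]
wrist_force: [-2.6, -2.3, -1.1]
opening: -0.5
t 13.5 tcp [ 517.9 -261.4  239.2] tip [ 498.2 -139.7  117.8] F [-2.61 -2.34 -1.1 ] op -0.5
axis [-0.114  0.703 -0.702] toolz [0.987 0.161 0.001] q [ 0.73  0.79 -0.25  1.61 -0.43  1.31  0.91]
loc tcp [ -68.3 -204.9  239.2] tip [-68.1 -81.6 117.8]
```

View pics/scene11c.png

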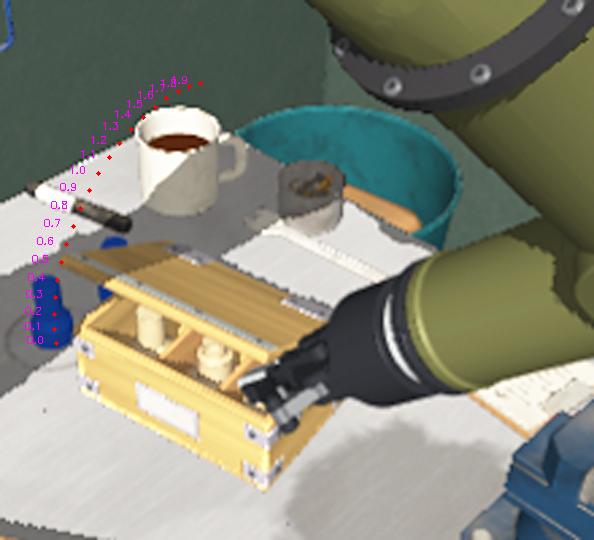

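```bash
python3 -m creep '{"offset":[[-0.0014,-0.0002,-0.0025],[-0.0014,-0.0002,-0.0028],[-0.0013,-0.0002,-0.0028],[-0.0012,-0.0002,-0.0028],[-0.0011,-0.0002,-0.0028],[-0.001,-0.0002,-0.0028],[-0.001,-0.0002,-0.0028],[-0.0009,-0.0001,-0.0028],[-0.0008,-0.0001,-0.0028],[-0.0007,-0.0001,-0.0028]],"delta_rot":[[0,0,0],[0,0,0],[0,0,0],[0,0,0],[0,0,0],[0,0,0],[0,0,0],[0,0,0],[0,0,0],[0,0,0]]}'; python3 look.py 12
```

```text
time: 14.55
tool_pos: [507.2, -263.3, 211.6]
orientation: [0.674, -0.32, 0.63, -0.215]
wrist_force: [-0.7, -2.8, -1.2]
opening: 0.1
t 14.55 tcp [ 507.2 -263.3  211.6] tip [ 487.6 -141.7   90.1] F [-0.71 -2.84 -1.2 ] op 0.1
axis [-0.113  0.703 -0.702] toolz [0.987 0.161 0.001] q [ 0.74  0.82 -0.24  1.65 -0.43  1.26  0.94]
loc tcp [ -79.2 -205.   211.6] tip [-78.9 -81.8  90.1]
```

View pics/scene12c.png

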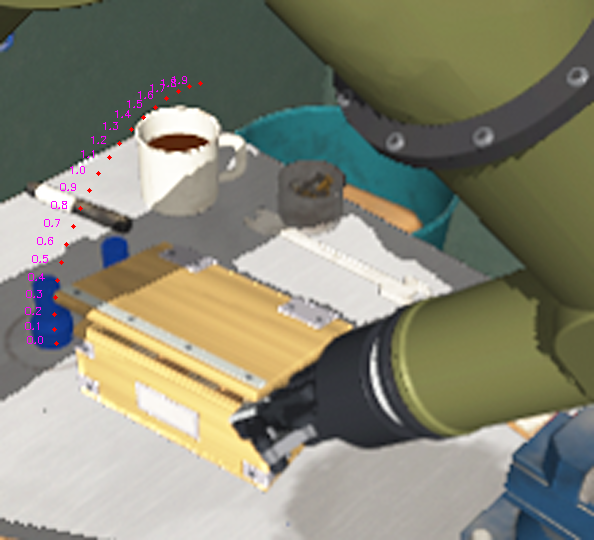

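```bash
python3 -m creep '{"offset":[[-0.001,-0.0002,-0.0018],[-0.001,-0.0002,-0.002],[-0.0008,-0.0001,-0.002],[-0.0006,-0.0001,-0.002],[-0.0005,-0.0001,-0.002],[-0.0004,-0.0001,-0.002],[-0.0003,0,-0.002],[-0.0003,0,-0.002],[-0.0002,0,-0.002],[-0.0002,0,-0.002]],"delta_rot":[[0,0,0],[0,0,0],[0,0,0],[0,0,0],[0,0,0],[0,0,0],[0,0,0],[0,0,0],[0,0,0],[0,0,0]]}'; python3 look.py 13
```

```text
time: 15.6
tool_pos: [501.9, -264.2, 191.8]
orientation: [0.674, -0.32, 0.63, -0.215]
wrist_force: [2.3, -2.1, -2.3]
opening: 0.4
t 15.6 tcp [ 501.9 -264.2  191.8] tip [ 482.3 -142.6   70.4] F [ 2.33 -2.12 -2.25] op 0.4
axis [-0.113  0.703 -0.702] toolz [0.987 0.161 0.001] q [ 0.75  0.85 -0.24  1.67 -0.43  1.22  0.97]
loc tcp [ -84.5 -205.1  191.8] tip [-84.3 -81.9  70.4]
```

View pics/scene13c.png

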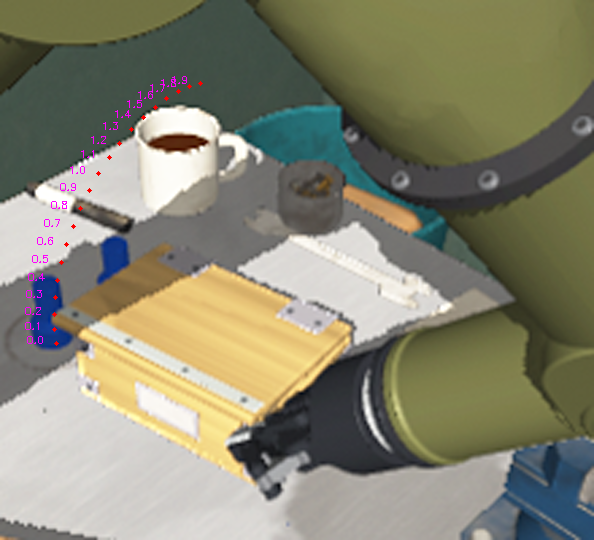

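```bash
python3 -m creep '{"offset":[[0,0,-0.0018],[0,0,-0.002],[0,0,-0.002],[0,0,-0.002],[0,0,-0.002],[0,0,-0.002],[0,0,-0.002],[0,0,-0.002]],"delta_rot":[[0,0,0],[0,0,0],[0,0,0],[0,0,0],[0,0,0],[0,0,0],[0,0,0],[0,0,0]]}'; python3 look.py 14
```

```text
time: 16.45
tool_pos: [501.7, -264.1, 176.0]
orientation: [0.674, -0.32, 0.63, -0.215]
wrist_force: [-2.4, -3.2, -1.6]
opening: -0.1
t 16.45 tcp [ 501.7 -264.1  176. ] tip [ 482.  -142.5   54.6] F [-2.4  -3.19 -1.58] op -0.1
axis [-0.114  0.703 -0.702] toolz [0.987 0.161 0.001] q [ 0.75  0.87 -0.24  1.68 -0.42  1.2   0.98]
loc tcp [ -84.7 -204.9  176. ] tip [-84.5 -81.7  54.6]
```

View pics/scene14c.png

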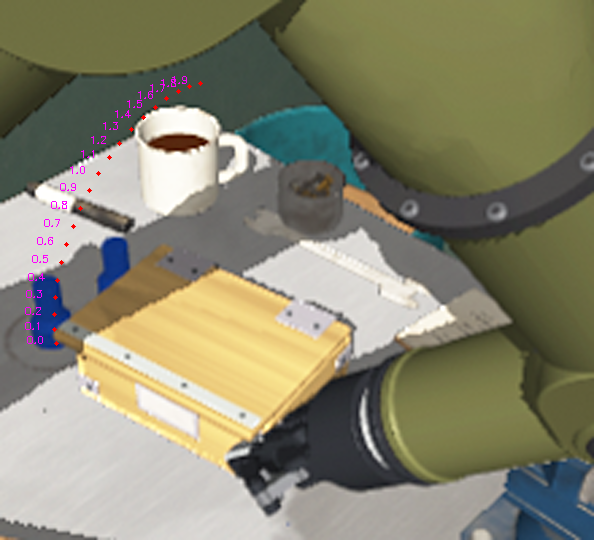

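```bash
python3 -m creep '{"offset":[[0,0,-0.0015],[0,0,-0.0015],[0,0,-0.0015],[0,0,-0.0015],[0,0,-0.0015],[0,0,-0.0015],[0,0,-0.0015],[0,0,-0.0015]],"delta_rot":[[0,0,0],[0,0,0],[0,0,0],[0,0,0],[0,0,0],[0,0,0],[0,0,0],[0,0,0]]}'; python3 look.py 15
```

```text
time: 17.3
tool_pos: [502.0, -264.0, 164.2]
orientation: [0.674, -0.32, 0.63, -0.215]
wrist_force: [1.5, 0.4, 0.6]
opening: -0.0
t 17.3 tcp [ 502.  -264.   164.2] tip [ 482.4 -142.3   42.7] F [1.47 0.43 0.61] op -0.0
axis [-0.113  0.703 -0.702] toolz [0.987 0.161 0.002] q [ 0.75  0.89 -0.24  1.68 -0.42  1.18  0.99]
loc tcp [ -84.4 -204.8  164.2] tip [-84.2 -81.6  42.7]
```

View pics/scene15c.png

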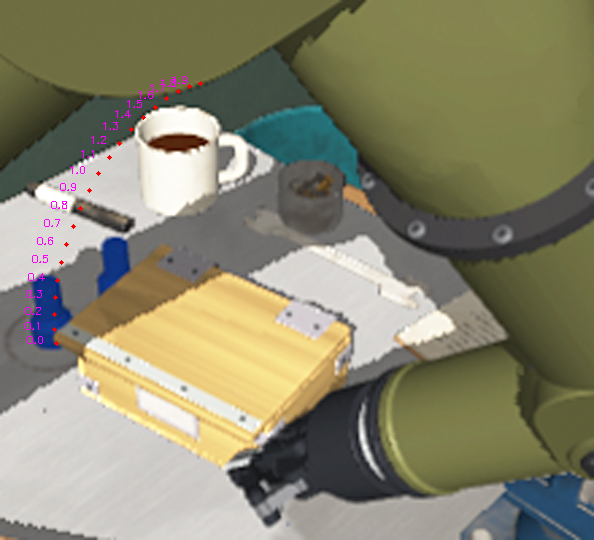

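```bash
python3 -m creep '{"offset":[[0,-0.004,-0.001],[-0.005,-0.008,0],[-0.0083,-0.0115,0],[-0.0083,-0.0115,0.002],[-0.0083,-0.0115,0.01],[-0.008,-0.008,0.02],[-0.005,0,0.03],[0,0,0.03],[0,0,0.03],[0,0,0.03]],"delta_rot":[[0,0,0],[0,0,0],[0,0,0],[0,0,0],[0,0,0],[0,0,0],[0,0,0],[0,0,0],[0,0,0],[0,0,0]]}'; python3 - <<'E'
from h import *
rep(); s,p,M=state(); print(loc(p).round(1),loc(p+173*M[:,1]).round(1))
for n in('scene','side'): save(n+'16',viewer.get_image(n))
E
python3 ov.py 552.3 -48.2 .1617 0 16 16
```

```text
time: 18.35
tool_pos: [458.0, -319.5, 317.4]
orientation: [0.674, -0.32, 0.63, -0.215]
wrist_force: [-0.1, -0.1, 0.1]
opening: 0.0
t 18.35 tcp [ 458.  -319.5  317.4] tip [ 438.5 -197.9  195.8] F [-0.09 -0.06  0.12] op 0.0
axis [-0.113  0.703 -0.703] toolz [0.987 0.159 0.001] q [ 0.85  0.69 -0.22  1.58 -0.39  1.49  0.95]
[-136.8 -252.6  317.4] [-136.4 -129.5  195.8]
```

View pics/ovA16.png

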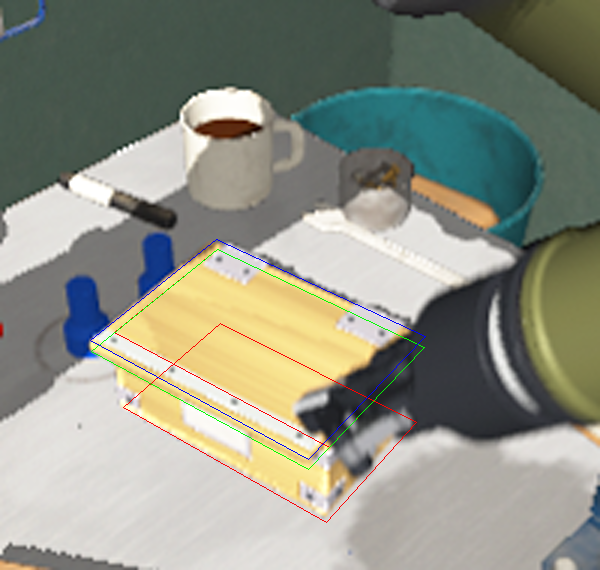

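View pics/ovB16.png

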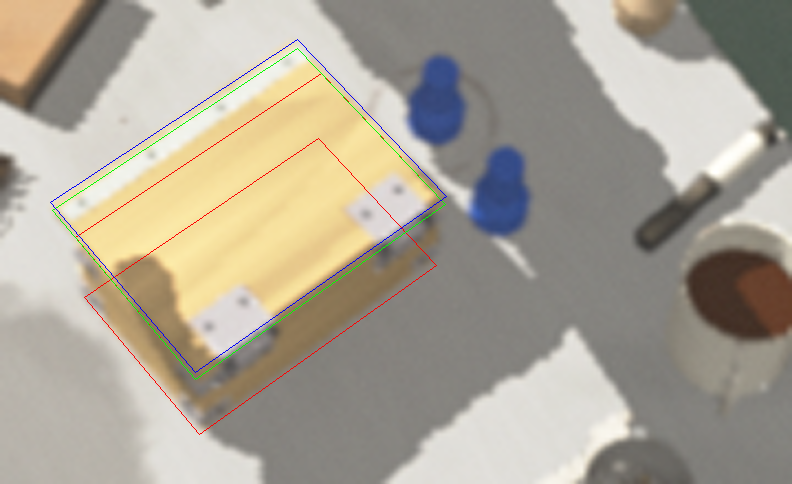

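View pics/side16.png

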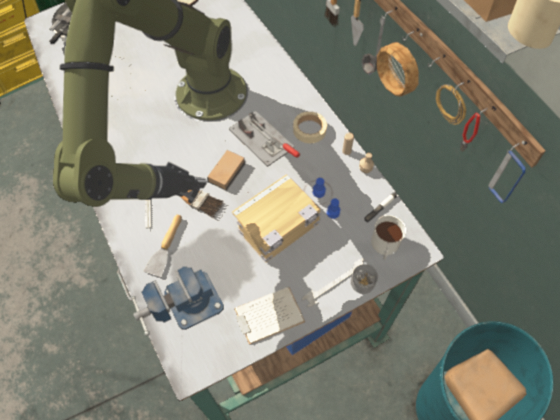

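```bash
python3 - <<'E'
from h import *
viewer.get_image('side')
for t in ['scraper','marker_pen','core_2']:
    print(t,[(round(q['confidence'],2),np.round(q['at'])) for q in finder.cut_out('side',t)][:7])
a=cv2.imread('pics/side1.png').astype(int);b=cv2.imread('pics/side16.png').astype(int)
d=np.abs(a-b).sum(2)
for n,(r0,r1,c0,c1) in dict(scraper=(215,275,145,182),cores=(130,175,335,375),pen=(190,222,362,398)).items(): print(n,(d[r0:r1,c0:c1]>90).mean().round(3))
a=cv2.imread('pics/scene16.png')[190:290,215:345]; cv2.imwrite('pics/z16.png',cv2.resize(a,None,fx=5.5,fy=5.5,interpolation=cv2.INTER_CUBIC))
E
```

```text
scraper [(0.62, array([255., 160.]))]
marker_pen [(0.81, array([205., 378.]))]
core_2 [(0.73, array([167., 367.])), (0.54, array([143., 345.])), (0.52, array([190., 319.])), (0.49, array([212., 330.]))]
scraper 0.0
cores 0.376
pen 0.492
```

View pics/z16.png

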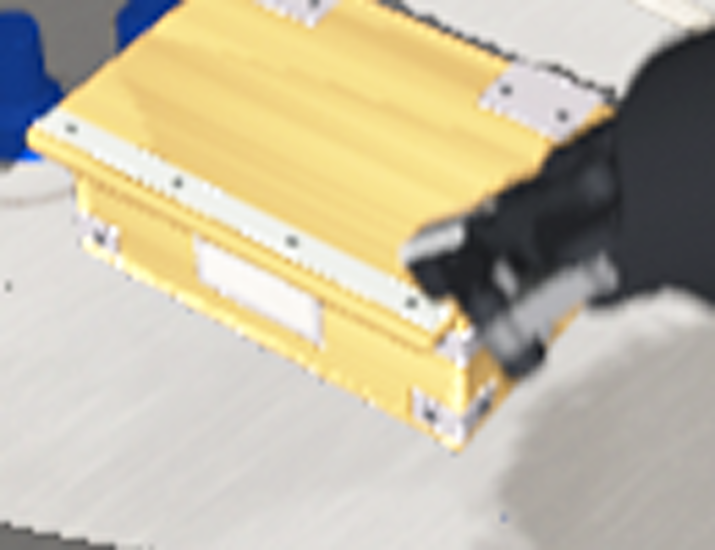

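The lid lies flat on the rim: its front edge runs from (30,135) to (445,345) in the crop, with no gap below it. The gripper is clear. The bystanders are within 2 px of where they started; the pixel differences over the cores and pen are probably the arm's moving shadow.

```bash
python3 -c "
from h import *
manip.job_done(); rep()"
```

```text
the job is handed in; nothing more can be done
the job is handed in; nothing more can be done
```

The lid is shut on the rim and I handed the job in at about 18.5 s of the 48 s allowed; no verdict is reported. I pulled the lid forward from behind with the closed fingertips to about 1.3 rad. I then moved round its right side, caught it from below near its front right corner at about 0.68 rad, and held it still for at least 0.6 s. After that I lowered it at about 0.15–0.25 rad/s until the force on the finger vanished, then backed the finger out.

**Last checks:**
- **Lid and robot:** the closed-lid outline fits both camera pictures, no gap shows under the front edge, and the wrist force is about 0, so the robot touches nothing. The lid angles are read from the pictures, so they are good to a few hundredths of a radian. I could not measure the 0.015 rad limit directly.
- **Forces:** the wrist readings I took between moves were about 5 N at most, against the 20 N limit.
- **Bystanders:** all four are within about 2 px of their first positions in the side view. A raw picture comparison did differ over the loose cores and the pen, probably from the arm's shadow.
- **Cores inside:** they stood in place in every picture I looked at until the lid covered them, and could not be seen afterwards.

**What went wrong on the way:** my first rehearsal, catching the lid from straight in front of the box, ran into joint limits. I switched to the side approach before touching the lid.

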